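Seat the keyed stub axle in a cart wheel's hub and hold it down

TASK

Take the keyed stub axle (the one with the flat bar grip) out of the wooden rack, put its nose into the hub of the wheel lying on the bench, and turn it until its keys slip into the keyways. Push on against the hub's spring until the collar sits flat on the hub, and finish still gripping the axle and holding it down there, because it springs back if let go. Leave the round-knobbed pin, the tape measure and the bottle where they are.

Things in the scene. Friction and masses are not known exactly. Their poses are not given: they have to be found in the camera images.
- axle: loose upright steel stub axle, about 0.34 kg, 112 mm tall; origin at its nose tip (bottom centre), z up. Shaft 22 mm in diameter up to 60 mm, nose tapered to 15 mm over the first 6 mm. Two opposite keys along x, 6 mm wide, reaching 18 mm from the axis, from 14 to 60 mm up; below 14 mm it is plain round. Starts in one rack hole, hanging by its collar on the rack's top, turned any way
- axle_collar (a point): centre of the underside of the axle's collar, 60 mm above the axle's origin; the collar is 48 mm in diameter, from 60 to 68 mm above the nose tip; same axes as the axle
- axle_grip (a point): centre of the axle's black flat bar grip, 90 mm above the nose tip: 56 mm long along x (in line with the keys), 16 mm thick along y, 44 mm tall (68 to 112 mm above the tip); same axes as the axle
- rack: fixed block of light wood, 90 mm (x) by 220 mm (y) by 75 mm tall, origin at the centre of its underside; two plain round through holes 41 mm wide on its y axis, 55 mm either side of the middle; the axle stands in one and the pin in the other
- pin: bystander: loose plain steel pin with the same collar but no keys and a round black knob 32 mm in diameter and 30 mm tall on top, 98 mm tall in all, origin at its lower end; in the other hole of the rack
- wheel: fixed cart wheel lying flat on a plywood board 170 mm square, 30 mm thick; black tyre 230 mm in diameter, its top 75 mm above the bench; steel hub in the middle up to 105 mm. Origin on the bench below the hub's axis, z up. The hub's keyways lie only roughly along the wheel's x axis: up to 0.3 rad off either way, fixed in each run; they can be seen from above
- hub_face (a point): centre of the hub's flat top face, at the bore's mouth, 105 mm above the bench; axes as the wheel. Bore 26 mm in diameter, two opposite keyways 10 mm wide reaching 20 mm from the axis, open at the top; the keys have about 0.1 rad of play either side. With the keys resting on this face the nose is 14 mm in the bore. The axle is home when its collar's underside lies here
- plunger (a joint): the spring plunger in the bottom of the bore, pushed straight down by the axle's nose: 0 m with its top 45 mm below the hub's face; about 0.015 m when the axle is home, 0.020 at its end. Pushes up with about 6 N at 0 and 10.5 N at 0.015, more than the axle's weight
- tape: bystander: loose grey tape-measure case, 66 x 36 x 60 mm, origin at the centre of its underside
- oil: bystander: loose white bottle, 56 mm in diameter, 130 mm tall, origin at the centre of its underside
Not all that is in view belongs to the job. What is shaped like the axle but purple is not meant. There is more than one size of the rack; the job needs the smaller.

How it is judged:
By the outcome, as a careful person would: the job done as asked, in the order asked, and still so for the second after the job is handed in, while the arm keeps its last pose, push and grip.
It also fails if it takes over 51 s, if anything falls off the work surface, if the arm or the gripper's body presses on something with over 40 N, if the wrist force passes 120 N, or if a joint passes its speed limit or range.

ROBOT

A 6-joint arm with a two-finger parallel gripper is mounted at the origin on the work surface. World frame = base frame: x ahead of the robot, y to its left, z up, the work surface at z = 0. Lengths are in mm, angles in rad, forces in N, time in s.
With the tool pointing down it reaches from about 275 to 750 mm from the base axis. Payload 10.2 kg.
Tool frame: the origin (TCP) lies at the very end of the fingers, on their centre line; the grasp point (between the pads) lies 19 mm behind it (ctrl.pinch_z is the distance from the TCP to the grasp point, in mm); y points along the fingers, z is the direction in which the jaws open and shut, and the axes are right-handed (so a half turn about y gives the same grasp; the last joint's range is limited). The gripper opens to 85 mm and grips with 20 to 120 N. Pads are 22 mm wide; open, the fingers measure 114 mm over their backs; the gripper's body (76 mm by 85 mm) begins 54 mm behind the grasp point. The pads swing forward as they close: fully open they stand 13 mm farther back than shut.
Start: joints at [0.969, 0.313, 1.498, -0, 1.331, -0.223], TCP at [194.161, 487.783, 231.294] pointing down, gripper open.
Joint ranges: [-2.94, 2.94], [-0.97, 2.17], [0.19, 2.56], [-1.23, 4.37], [0.02, 3.11], [-2.88, 2.88]. Speed limits (rad/s): [2.39, 2.39, 3.01, 3.14, 3.14, 3.14].

INTERFACE

Orientations are given as a unit quaternion [w, x, y, z].
In Python, from rig import sense, eyes, ctrl gives the robot as it stands. The module is installed in compiled form; this text tells all that it offers.
- The arm moves only by the shell command python3 -m handwheel 'ROWS' [FORCE]. ROWS is JSON, a list of rows, each an object of numbers: "grip": the finger opening in mm, from 0 to 85.4; "tx", "ty", "tz": the shift along the tool's x, y, z in mm; "wx", "wy", "wz": the turn, a rotation vector about the tool's x, y, z in rad. In form: [{"grip": .., "tx": .., "ty": .., "tz": .., "wx": .., "wy": .., "wz": ..}, ...]. A call has 1 to 10 rows; each row shifts and turns the commanded pose from where the row before left it, along the tool's axes as they then stand; what a row does not reach is not made up. A row lasts 1/12 s, in which the tool goes at most 41.7 mm and 7.16 degrees, less where a joint would pass 70% of its speed; a pose out of reach is approached as far as the arm can. A call is refused whole if a number of a shift passes 41.7 or a number of a turn 0.125, either way. A call with a gripper value outside its range is refused whole. The fingers move at their own pace and stop on an object; FORCE is the grip in N (left out, the last holds). Time passes only in rows, so rows that do not move let the fingers close. It gives the time, the measured TCP pose, the force and the opening at its end, in the units of the state.
- sense(): the state, without advancing time (a new reading comes with each control period).
- eyes.capture(name): name is "scene" or "top" or "wrist"; returns a dict with "pixels" (420x560x3 uint8, red, green, blue), "mtx" (3x3 intrinsics, pixels), "R" (3x3) and "t" (3): a world point X has camera coordinates R X + t. Camera axes: x right, y down, z forward; pixel columns grow to the right and rows downward; lengths in mm; the calibration is good to about 2 mm. A picture is of the moment at which its call begins. There is no depth.
- ctrl.finish_job(): hands the job in, once; it reports no verdict.
The state is a dict: "time_s": time; "joints": joint angles; "dq": joint speeds; "tau": joint torques, N m; "eef_pos": TCP position; "ee_rot": TCP orientation; "force": force on the tool from outside, world axes, zero at the start; "wrist_torque": the same for the moment, N m; "grip_width": opening from 0.0 (shut) to 1.0 (fully open).
Only numpy, scipy, OpenCV 4.12 (cv2) and the standard library are available. Lean on these libraries where they do the work, as an engineer would, in place of code of your own. Each camera call takes 0.05 s, during which the arm holds its last target.

## Working session

There is one attempt and no reset: what is moved stays moved. The work goes in short steps, Python scripts to look and compute and a shell command to move; the robot and the scene stay as the last step left them, time stands still between calls to the robot, and variables do not carry over. Pictures are saved under pics/ and viewed, and the job is handed in when it is done.

```bash
mkdir -p pics; ls
cat > h.py <<'E'
import numpy as np, cv2
from rig import sense, eyes, ctrl
def cap(n,f):
    d=eyes.capture(n); cv2.imwrite('pics/'+f,d['pixels'][:,:,::-1]); np.savez('pics/'+f+'.npz',**d); return d
def ray(d,uv,z):
    K,R,t=d['mtx'],d['R'],d['t']; c=-R.T@t
    v=R.T@np.linalg.inv(K)@np.array([uv[0],uv[1],1.]); return c+v*(z-c[2])/v[2]
def proj(d,X):
    p=d['mtx']@(d['R']@np.array(X,float)+d['t']); return p[:2]/p[2]
def ld(f): return np.load('pics/'+f+'.npz')
E
python3 - <<'E'
from h import *
for n in ['scene','top','wrist']:
    d=cap(n,n+'1.png'); print(n,-d['R'].T@d['t'])
print(sense())
E
```

```text
pics
scene [1069.43262939 -421.11396908 1193.14981691]
top [ 322.15399855  -18.2528186  1260.50235365]
wrist [118.36800528 518.04105861 374.19165373]
{'time_s': 0.15, 'joints': array([ 9.68603502e-01,  3.13323051e-01,  1.49822309e+00,  1.24310843e-05,
        1.33100977e+00, -2.23403465e-01]), 'dq': array([ 2.11560137e-03, -3.69600984e-03, -2.67739618e-03, -6.08937276e-04,
        6.52198705e-05,  9.73417690e-04]), 'tau': array([ 1.61138465e-03, -4.12371433e+01, -2.59796119e+01, -1.44493492e-04,
        3.22936023e-03, -8.29551361e-08]), 'eef_pos': array([194.04753673, 487.62701925, 230.88059753]), 'ee_rot': array([-0.69415204,  0.69477253, -0.1332646 ,  0.13298353]), 'force': array([-0.23616623,  0.12196437, -0.20226131]), 'wrist_torque': array([-0.02495147, -0.01575704, -0.03950266]), 'grip_width': 0.9993733453346385}
```

View pics/top1.png

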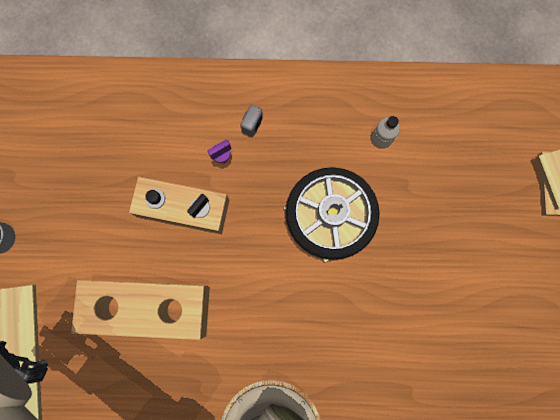

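View pics/scene1.png

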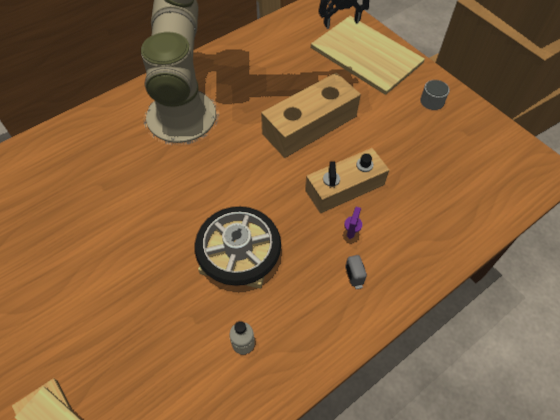

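View pics/wrist1.png

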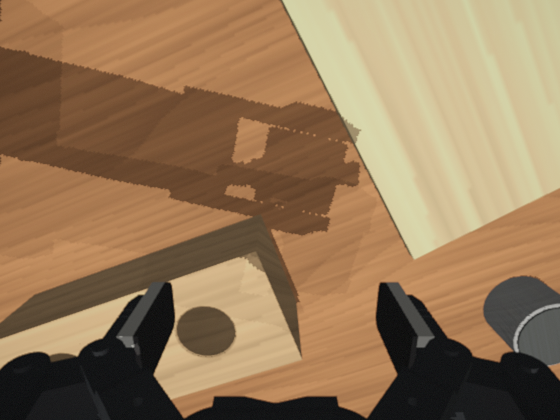

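The top view shows the axle's flat bar in the small rack at about (200,206), the pin at (154,198), the wheel hub at (333,210) and the purple decoy at (220,152). The large, empty rack is lower left. Next I'll zoom in.

Run:
```python
from h import *
a=ld('top1.png')['pixels'][:,:,::-1]; b=ld('scene1.png')['pixels'][:,:,::-1]
def z(im,x,y,w=50): return cv2.resize(im[y:y+w,x:x+w],(400,400),interpolation=cv2.INTER_CUBIC)
cv2.imwrite('pics/z1.png',np.hstack([z(a,175,180),z(a,308,185)]))
cv2.imwrite('pics/z2.png',np.hstack([z(b,308,150),z(b,212,212)]))
d=ld('top1.png')
for n,uv,h in [('axle',(200,206),95),('hub',(333,210),105),('pin',(154,198),88)]: print(n,ray(d,uv,h))
```

```text
axle [527.86833243 178.50906651  95.        ]
hub [ 523.48213136 -134.03304469  105.        ]
pin [546.04734848 290.51496857  88.        ]
```

View pics/z1.png

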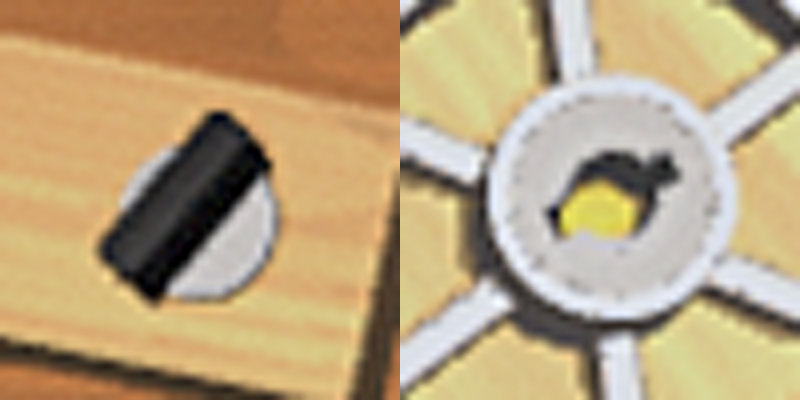

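View pics/z2.png

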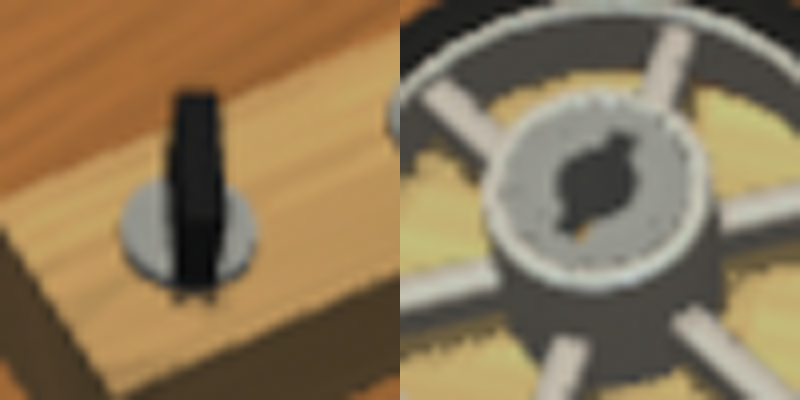

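```bash
cat >> h.py <<'E'
from scipy.spatial.transform import Rotation as Ro
def toolR(s=None):
    s=s or sense(); q=s['ee_rot']; return Ro.from_quat([q[1],q[2],q[3],q[0]]).as_matrix()
def delta(tgt,yawz):
    """tool-frame shift to tgt and yaw turn wy (jaw axis z to world angle yawz mod pi)"""
    s=sense(); M=toolR(s); d=M.T@(np.array(tgt)-s['eef_pos'])
    a=np.arctan2(M[1,2],M[0,2]); e=(yawz-a+np.pi/2)%np.pi-np.pi/2
    tilt=Ro.from_matrix(M).as_rotvec()
    print('pos',s['eef_pos'].round(1),'jaw',round(a,3),'yaxis',M[:,1].round(4),'shift',d.round(1),'wy',round(-e,3),'q6',s['joints'][5].round(3),'t',s['time_s'],'F',s['force'].round(1),'g',round(s['grip_width']*85.4,1))
E
python3 - <<'E'
from h import *
d=ld('top1.png'); b=ld('scene1.png')
print(toolR().round(3))
f=lambda x,y,z,ox=175,oy=180:ray(d,(ox+x/8-.5,oy+y/8-.5),z)
# bar top face edge lines (left edge of top face)
p,q=f(100,250,127),f(218,110,127); print('bar left edge',p,q,np.arctan2(*(q-p)[1::-1]))
p,q=f(552-400,215,105,308,185),f(672-400,168,105,308,185); print('keyway top',np.arctan2(*(q-p)[1::-1]))
g=lambda x,y,z,ox,oy:ray(b,(ox+x/8-.5,oy+y/8-.5),z)
p,q=g(572-400,232,105,212,212),g(635-400,140,105,212,212); print('keyway scene',np.arctan2(*(q-p)[1::-1]),(p+q)/2)
print('hub top',f(612-400,198,105,308,185),'hub scene',g(598-400,190,105,212,212))
# collar from scene & top
print('collar top',f(200,220,83),'scene',g(188,235,83,308,150))
delta([528,178,230],0.87)
E
```

```text
[[ 0.929 -0.001  0.37 ]
 [-0.37  -0.001  0.929]
 [-0.    -1.    -0.001]]
bar left edge [510.50350426 202.43569184 127.        ] [552.15419612 170.51888547 127.        ] -0.6538499556512817
keyway top -1.1720599340498763
keyway scene 1.983209714807919 [ 528.51223322 -134.95825125  105.        ]
hub top [ 525.30703435 -136.34951039  105.        ] hub scene [ 528.70146423 -137.29964572  105.        ]
collar top [527.5393203  181.61138873  83.        ] scene [530.1652416  180.63632984  83.        ]
pos [194.  487.6 230.9] jaw 1.192 yaxis [-6.e-04 -8.e-04 -1.e+00] shift [ 424.8    0.9 -164.2] wy 0.322 q6 -0.223 t 0.15 F [-0.2  0.1 -0.2] g 85.3
```

```bash
python3 -m handwheel '[{"tx":12,"tz":-4.5},{"tx":24,"tz":-9},{"tx":32,"tz":-12},{"tx":32,"tz":-12},{"tx":32,"tz":-12},{"tx":32,"tz":-12},{"tx":32,"tz":-12},{"tx":32,"tz":-12},{"tx":32,"tz":-12},{"tx":32,"tz":-12}]' 40
python3 -m handwheel '[{"tx":32,"tz":-12},{"tx":32,"tz":-12},{"tx":32,"tz":-12},{"tx":32,"tz":-12},{"tx":30,"tz":-11},{"tx":20,"tz":-8,"wy":0.06},{"tx":10,"wy":0.12},{"wy":0.11},{}]'
python3 - <<'E'
from h import *
delta([528,180,230],0.9)
cap('wrist','w2.png')
E
```

```text
pos [194.  487.6 230.9] jaw 1.192 yaxis [-6.e-04 -8.e-04 -1.e+00] shift [ 424.     0.9 -162.3] wy 0.292 q6 -0.223 t 0.15 F [-0.2  0.1 -0.2] g 85.3invalid input
invalid input
```

View pics/w2.png

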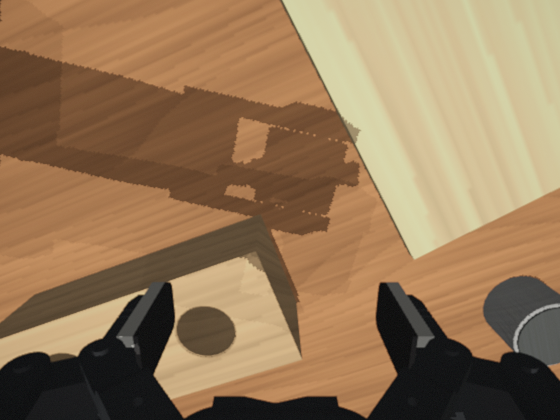

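The arm didn't move. Each row probably needs all seven keys.

```bash
python3 -m handwheel '[{"grip":85,"tx":12,"ty":0,"tz":-4.5,"wx":0,"wy":0,"wz":0},{"grip":85,"tx":24,"ty":0,"tz":-9,"wx":0,"wy":0,"wz":0},{"grip":85,"tx":32,"ty":0,"tz":-12,"wx":0,"wy":0,"wz":0},{"grip":85,"tx":32,"ty":0,"tz":-12,"wx":0,"wy":0,"wz":0},{"grip":85,"tx":32,"ty":0,"tz":-12,"wx":0,"wy":0,"wz":0},{"grip":85,"tx":32,"ty":0,"tz":-12,"wx":0,"wy":0,"wz":0},{"grip":85,"tx":32,"ty":0,"tz":-12,"wx":0,"wy":0,"wz":0},{"grip":85,"tx":32,"ty":0,"tz":-12,"wx":0,"wy":0,"wz":0}]' 40 &&
python3 -m handwheel '[{"grip":85,"tx":32,"ty":0,"tz":-12,"wx":0,"wy":0,"wz":0},{"grip":85,"tx":32,"ty":0,"tz":-12,"wx":0,"wy":0,"wz":0},{"grip":85,"tx":32,"ty":0,"tz":-12,"wx":0,"wy":0,"wz":0},{"grip":85,"tx":32,"ty":0,"tz":-12,"wx":0,"wy":0,"wz":0},{"grip":85,"tx":32,"ty":0,"tz":-12,"wx":0,"wy":0,"wz":0},{"grip":85,"tx":32,"ty":0,"tz":-12,"wx":0,"wy":0,"wz":0},{"grip":85,"tx":32,"ty":0,"tz":-12,"wx":0,"wy":0,"wz":0},{"grip":85,"tx":20,"ty":0,"tz":-8,"wx":0,"wy":0.11,"wz":0},{"grip":85,"tx":0,"ty":0,"tz":0,"wx":0,"wy":0.12,"wz":0},{"grip":85,"tx":0,"ty":0,"tz":0,"wx":0,"wy":0.06,"wz":0}]'
python3 - <<'E'
from h import *
delta([528,180,230],0.9)
cap('wrist','w3.png')
E
```

```text
time_s: 0.87
eef_pos: [375.6, 322.0, 231.3]
ee_rot: [-0.694, 0.694, -0.133, 0.133]
force: [0.8, 0.3, 1.0]
grip_width: 0.994
time_s: 1.7
eef_pos: [567.7, 146.2, 230.7]
ee_rot: [-0.667, 0.667, -0.235, 0.235]
force: [-0.2, -1.1, 0.6]
grip_width: 0.994
pos [567.7 146.2 230.7] jaw 0.894 yaxis [-1.e-03 -2.e-04 -1.e+00] shift [-52.1   0.7   1.4] wy -0.006 q6 -0.841 t 1.7 F [-0.2 -1.1  0.6] g 84.9
```

View pics/w3.png

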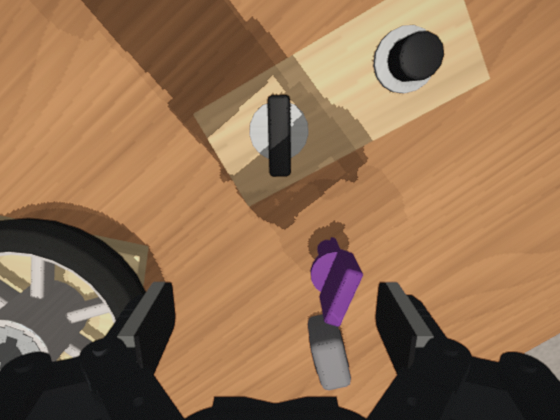

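The wrist view shows the bar upright at about (280,135) on its collar, the pin at (415,57), the purple decoy below at (335,280), and the wheel lower left.

Run:
```python
from h import *
d=ld('w3.png'); im=d['pixels']; hsv=cv2.cvtColor(im,cv2.COLOR_RGB2HSV)
m=((hsv[...,2]<60)).astype(np.uint8); m[:80]=0;m[200:]=0;m[:,:245]=0;m[:,320:]=0
n,l,st,c=cv2.connectedComponentsWithStats(m); i=1+np.argmax(st[1:,4]); print(st[i],c[i])
cs,_=cv2.findContours((l==i).astype(np.uint8),0,1); r=cv2.minAreaRect(cs[0]); print(r)
# edges
ys=np.arange(105,170); L=[];Rr=[]
for y in ys:
    x=np.where(l[y]==i)[0]; L.append(x[0]);Rr.append(x[-1]+1)
print(np.polyfit(ys,L,1),np.polyfit(ys,Rr,1))
box=cv2.boxPoints(r)
for h in (127,120): 
    P=[ray(d,p,h) for p in box]; print(h,np.mean(P,0),[ (np.arctan2(*(P[(k+1)%4]-P[k])[1::-1]).round(3),np.linalg.norm(P[(k+1)%4]-P[k]).round(1)) for k in range(4)])
# collar: grey low sat
g=((hsv[...,1]<50)&(hsv[...,2]>70)).astype(np.uint8); g[:90]=0;g[175:]=0;g[:,:240]=0;g[:,320:]=0
u=cv2.morphologyEx(g|m,cv2.MORPH_OPEN,np.ones((3,3),np.uint8))
xs=np.where(g.any(0))[0];ys=np.where(g.any(1))[0];print('collar box',xs[[0,-1]],ys[[0,-1]])
cs,_=cv2.findContours(g,0,1); p=np.vstack([c for c in cs if len(c)>10]); h=cv2.convexHull(p); e=cv2.minEnclosingCircle(p);print(e, ray(d,e[0],83), 'px/mm',ray(d,(e[0][0]+e[1],e[0][1]),83)-ray(d,e[0],83))
print('cam',-d['R'].T@d['t'],d['R'])
print('decoy',ray(d,(345,285),80),'tape',ray(d,(330,350),60))
```

```text
[ 268   95   23   82 1153] [279.1274935  143.18300087]
((279.1641845703125, 135.38198852539062), (81.04491424560547, 21.80776596069336), 88.80650329589844)
[1.58653846e-02 2.66641827e+02] [2.24213287e-02 2.87497509e+02]
127 [527.2246731  182.66680577 127.        ] [(np.float64(0.914), np.float64(14.4)), (np.float64(-0.642), np.float64(54.6)), (np.float64(-2.226), np.float64(15.5)), (np.float64(2.48), np.float64(54.7))]
120 [527.87165977 182.24412734 120.        ] [(np.float64(0.914), np.float64(14.8)), (np.float64(-0.642), np.float64(56.2)), (np.float64(-2.226), np.float64(15.9)), (np.float64(2.48), np.float64(56.2))]
collar box [250 307] [101 157]
((278.79315185546875, 129.8806610107422), 30.01770782470703) [526.79393018 183.18188126  83.        ] px/mm [15.1030257  18.82042437  0.        ]
cam [504.3865482  197.58702458 374.09454314] [[ 0.62595015  0.77986232 -0.00107774]
 [ 0.73956925 -0.59316964  0.31809921]
 [ 0.2474343  -0.19991132 -0.94805682]]
decoy [677.41747614 142.77539389  80.        ] tape [743.87045886  80.86378705  60.        ]
```

Run:
```python
from h import *
delta([527.5,182.6,90],0.92)
```

```text
pos [567.4 146.8 230.9] jaw 0.893 yaxis [-8.e-04 -2.e-04 -1.e+00] shift [-53.4 140.9   3. ] wy -0.027 q6 -0.84 t 1.75 F [-0.4  0.6 -0.7] g 85.2
```

```bash
python3 -m handwheel '[{"grip":85,"tx":-18,"ty":0,"tz":1,"wx":0,"wy":0,"wz":0},{"grip":85,"tx":-18,"ty":10,"tz":1,"wx":0,"wy":0,"wz":0},{"grip":85,"tx":-17.4,"ty":20,"tz":1,"wx":0,"wy":-0.027,"wz":0},{"grip":85,"tx":0,"ty":25,"tz":0,"wx":0,"wy":0,"wz":0},{"grip":85,"tx":0,"ty":25,"tz":0,"wx":0,"wy":0,"wz":0},{"grip":85,"tx":0,"ty":20,"tz":0,"wx":0,"wy":0,"wz":0},{"grip":85,"tx":0,"ty":15,"tz":0,"wx":0,"wy":0,"wz":0},{"grip":85,"tx":0,"ty":0,"tz":0,"wx":0,"wy":0,"wz":0}]' 80
python3 - <<'E'
from h import *
delta([527.5,182.6,90],0.92)
cap('wrist','w4.png')
E
```

```text
time_s: 2.42
eef_pos: [525.4, 183.1, 113.4]
ee_rot: [-0.67, 0.672, -0.224, 0.221]
force: [0.1, 0.2, -0.6]
grip_width: 0.995
pos [525.4 183.1 113.4] jaw 0.931 yaxis [-5.6e-03 -8.0e-04 -1.0e+00] shift [ 2.1 23.4  1. ] wy 0.011 q6 -0.806 t 2.4167 F [ 0.1  0.2 -0.6] g 85.0
```

View pics/w4.png

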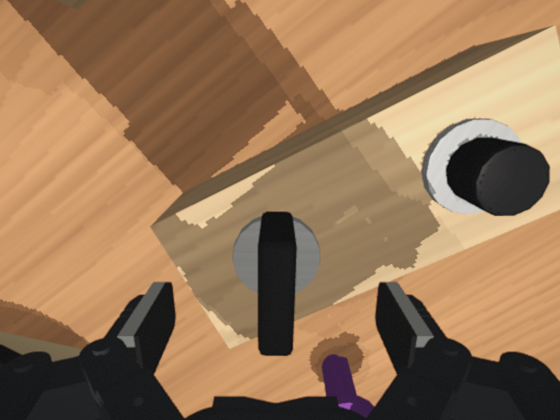

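The bar sits centrally between the pads (bar column 277, pad midpoint 275). I'll descend and close.

```bash
python3 -m handwheel '[{"grip":85,"tx":1,"ty":12,"tz":0.5,"wx":0,"wy":0,"wz":0},{"grip":85,"tx":1,"ty":12,"tz":0.5,"wx":0,"wy":0.01,"wz":0},{"grip":40,"tx":0,"ty":0,"tz":0,"wx":0,"wy":0,"wz":0},{"grip":0,"tx":0,"ty":0,"tz":0,"wx":0,"wy":0,"wz":0},{"grip":0,"tx":0,"ty":0,"tz":0,"wx":0,"wy":0,"wz":0},{"grip":0,"tx":0,"ty":0,"tz":0,"wx":0,"wy":0,"wz":0},{"grip":0,"tx":0,"ty":0,"tz":0,"wx":0,"wy":0,"wz":0},{"grip":0,"tx":0,"ty":0,"tz":0,"wx":0,"wy":0,"wz":0},{"grip":0,"tx":0,"ty":0,"tz":0,"wx":0,"wy":0,"wz":0}]' 80
python3 - <<'E'
from h import *
delta([527.5,182.6,90],0.92)
E
```

```text
time_s: 3.22
eef_pos: [529.4, 183.3, 93.0]
ee_rot: [0.67, -0.67, 0.226, -0.227]
force: [-0.6, -0.6, 5.0]
grip_width: 0.176
pos [529.4 183.3  93. ] jaw 0.919 yaxis [ 8.e-04 -1.e-04 -1.e+00] shift [-1.1  3.  -1.8] wy -0.001 q6 -0.795 t 3.2167 F [-0.6 -0.6  5. ] g 15.1
```

```bash
python3 -m handwheel '[{"grip":0,"tx":0,"ty":-5,"tz":0,"wx":0,"wy":0,"wz":0},{"grip":0,"tx":0,"ty":-12,"tz":0,"wx":0,"wy":0,"wz":0},{"grip":0,"tx":0,"ty":-18,"tz":0,"wx":0,"wy":0,"wz":0},{"grip":0,"tx":0,"ty":-20,"tz":0,"wx":0,"wy":0,"wz":0},{"grip":0,"tx":0,"ty":-20,"tz":0,"wx":0,"wy":0,"wz":0},{"grip":0,"tx":0,"ty":-20,"tz":0,"wx":0,"wy":0,"wz":0},{"grip":0,"tx":0,"ty":-20,"tz":0,"wx":0,"wy":0,"wz":0},{"grip":0,"tx":0,"ty":-12,"tz":0,"wx":0,"wy":0,"wz":0},{"grip":0,"tx":0,"ty":-8,"tz":0,"wx":0,"wy":0,"wz":0},{"grip":0,"tx":0,"ty":0,"tz":0,"wx":0,"wy":0,"wz":0}]' 80
python3 - <<'E'
from h import *
delta([526,-136,230],-1.165+np.pi/2)
cap('scene','s5.png');cap('wrist','w5.png')
E
```

```text
time_s: 4.05
eef_pos: [529.5, 183.5, 228.5]
ee_rot: [0.67, -0.67, 0.226, -0.227]
force: [-0.3, -0.9, -3.0]
grip_width: 0.176
pos [529.5 183.5 228.5] jaw 0.919 yaxis [ 1.9e-03  3.0e-04 -1.0e+00] shift [ 191.    -1.6 -256.1] wy 0.513 q6 -0.795 t 4.05 F [-0.3 -0.9 -3. ] g 15.0
```

View pics/s5.png

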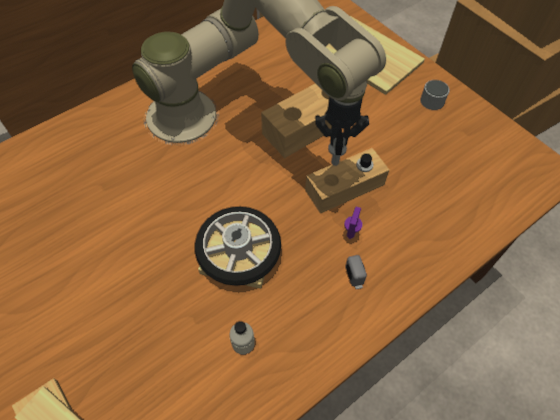

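View pics/w5.png

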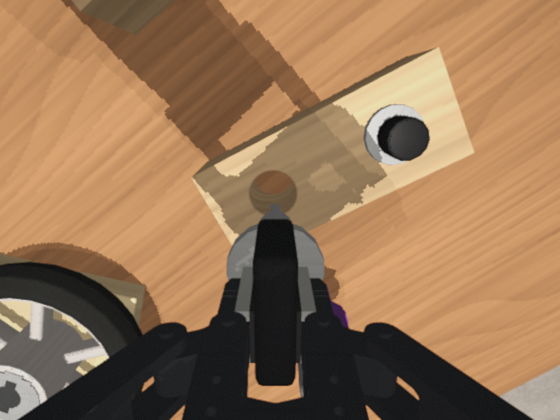

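The axle came up with the grip, and the rack hole is empty at (273,190). Next I'll carry it beside the hub, leaving the wrist camera a clear view of the keyways.

```bash
python3 -m handwheel '[{"grip":0,"tx":7,"ty":0,"tz":-8.5,"wx":0,"wy":0,"wz":0},{"grip":0,"tx":14,"ty":0,"tz":-17,"wx":0,"wy":0,"wz":0},{"grip":0,"tx":20,"ty":0,"tz":-24,"wx":0,"wy":0,"wz":0},{"grip":0,"tx":20,"ty":0,"tz":-24,"wx":0,"wy":0,"wz":0},{"grip":0,"tx":20,"ty":0,"tz":-24,"wx":0,"wy":0,"wz":0},{"grip":0,"tx":20,"ty":0,"tz":-24,"wx":0,"wy":0,"wz":0},{"grip":0,"tx":20,"ty":0,"tz":-24,"wx":0,"wy":0,"wz":0},{"grip":0,"tx":20,"ty":0,"tz":-24,"wx":0,"wy":0,"wz":0},{"grip":0,"tx":20,"ty":0,"tz":-24,"wx":0,"wy":0,"wz":0},{"grip":0,"tx":20,"ty":0,"tz":-24,"wx":0,"wy":0,"wz":0}]' && python3 -m handwheel '[{"grip":0,"tx":20,"ty":0,"tz":-24,"wx":0,"wy":0,"wz":0},{"grip":0,"tx":20,"ty":0,"tz":-24,"wx":0,"wy":0,"wz":0},{"grip":0,"tx":14,"ty":0,"tz":-15,"wx":0,"wy":0,"wz":0},{"grip":0,"tx":0,"ty":0,"tz":0,"wx":0,"wy":0.08,"wz":0},{"grip":0,"tx":0,"ty":0,"tz":0,"wx":0,"wy":0.12,"wz":0},{"grip":0,"tx":0,"ty":0,"tz":0,"wx":0,"wy":0.12,"wz":0},{"grip":0,"tx":0,"ty":0,"tz":0,"wx":0,"wy":0.12,"wz":0},{"grip":0,"tx":0,"ty":0,"tz":0,"wx":0,"wy":0.073,"wz":0},{"grip":0,"tx":0,"ty":0,"tz":0,"wx":0,"wy":0,"wz":0},{"grip":0,"tx":0,"ty":0,"tz":0,"wx":0,"wy":0,"wz":0}]'
python3 - <<'E'
from h import *
delta([526,-136,230],-1.165+np.pi/2)
cap('wrist','w6.png')
E
```

```text
time_s: 4.98
eef_pos: [540.4, -101.3, 226.3]
ee_rot: [0.67, -0.67, 0.227, -0.226]
force: [-0.1, -0.4, -4.1]
grip_width: 0.175
time_s: 5.82
eef_pos: [545.4, -182.4, 226.4]
ee_rot: [-0.591, 0.591, -0.389, 0.388]
force: [-0.3, 0.8, -4.0]
grip_width: 0.18
pos [ 545.4 -182.4  226.4] jaw 0.408 yaxis [-1.4e-03  7.0e-04 -1.0e+00] shift [-50.3  -3.5   0.6] wy 0.002 q6 -0.934 t 5.8167 F [-0.3  0.8 -4. ] g 15.4
```

View pics/w6.png

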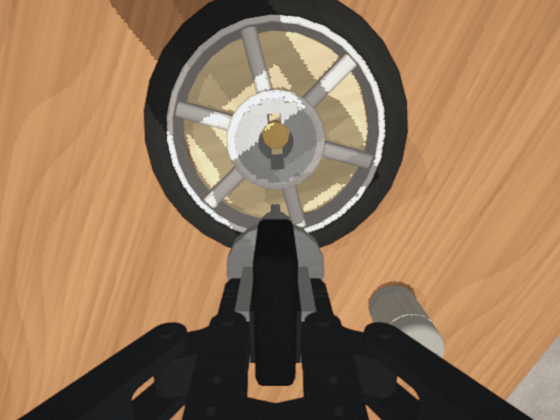

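The keyways run vertically at about column 276, nearly in line with the bar. Now I'll measure the hub, keyway, held collar and nose.

Run:
```python
from h import *
d=ld('w6.png'); im=d['pixels'][:,:,::-1]
z=cv2.resize(im[80:240,215:335],(600,800)[::1],interpolation=cv2.INTER_CUBIC)[:600]
z=cv2.resize(im[82:202,216:336],(600,600),interpolation=cv2.INTER_CUBIC); cv2.imwrite('pics/z6.png',z)
z=cv2.resize(im[195:290,215:335],(758,600),interpolation=cv2.INTER_CUBIC); cv2.imwrite('pics/z6b.png',z)
print('bottle base',ray(d,(395,310),100))
```

```text
bottle base [ 682.31330425 -230.49525777  100.        ]
```

View pics/z6.png

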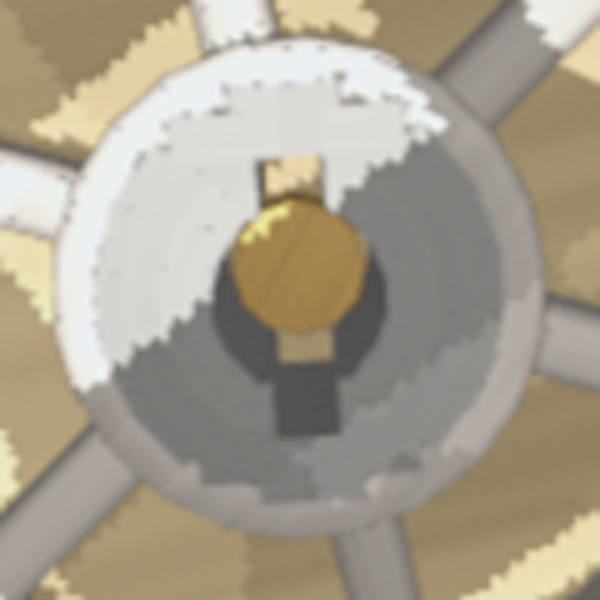

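View pics/z6b.png

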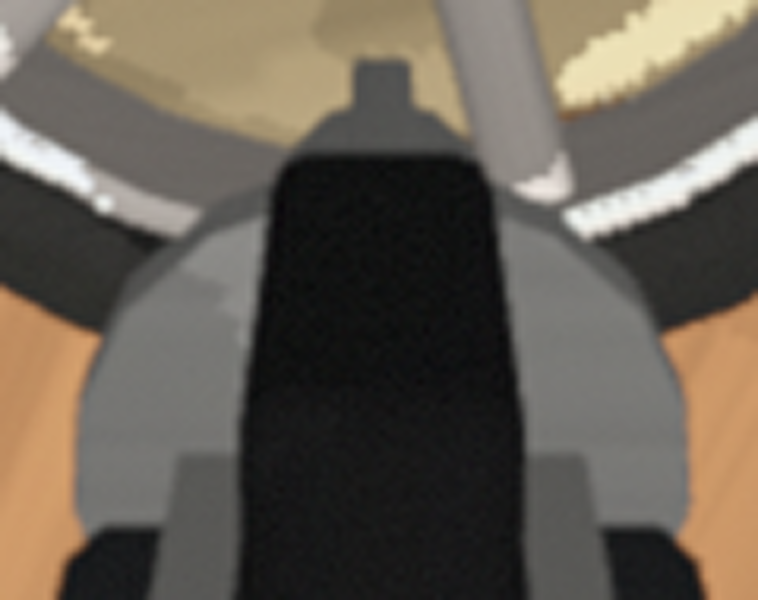

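Run:
```python
from h import *
d=ld('w6.png')
f=lambda x,y,z:ray(d,(216+x/5-.4,82+y/5-.4),z)
t=f(290.5,156.5,105);b=f(308.5,436,105);v=b-t
ang=np.arctan2(v[1],v[0]);print('keyway',t,b,np.linalg.norm(v[:2]),'ang',ang,'ctr',(t+b)/2)
l,r=f(213,300,105),f(386,300,105);print('bore',(l+r)/2,np.linalg.norm(l-r))
o1,o2=f(55,290,105),f(545,290,105); print('hub outer',(o1+o2)/2)
M=toolR(); p=sense()['eef_pos']; print('TCP',p,'toolx',M[:,0],'ang',np.arctan2(M[1,0],M[0,0]))
g=lambda x,y,z:ray(d,(215+x/6.317-.42,195+y/6.316-.42),z)
def tl(P): return (M.T@(P-p)).round(1)
print('key tip',tl(g(355,60,162.4)),tl(g(411,60,162.4)))
print('collar L,R at top',tl(g(75,450,214)),tl(g(690,450,214)))
# bar edges: top of grip at nose+112, far edge z 260
print('bar top near edge corners', tl(g(278,157,260.4)),tl(g(488,157,260.4)),'bar side',tl(g(243,420,260.4)),tl(g(523,420,260.4)))
# bottom of bar full extents from image rows 220..385
print(tl(ray(d,(275.5,220),260.4)),tl(ray(d,(275.5,385),260.4)))
# predictions
for dx in (-2,0,2):
  P=lambda x,y,z: proj(d,p+M@np.array([x,y,z]))
  print(dx,P(-18+dx,64,0),P(-28+dx,-34,0),P(28+dx,-34,0))
```

```text
keyway [ 517.14453163 -118.83818987  105.        ] [ 535.81578328 -155.17186795  105.        ] 40.85035864628437 ang -1.0961042730733768 ctr [ 526.48015745 -137.00502891  105.        ]
bore [ 526.46631511 -137.05740084  105.        ] 25.578378646054304
hub outer [ 525.94998179 -135.69335505  105.        ]
TCP [ 545.53790917 -182.3689793   226.64073921] toolx [ 0.39706586 -0.91778966 -0.00092357] ang -1.1624784808258575
key tip [-18.3  64.3  -2.3] [-18.3  64.3   3.1]
collar L,R at top [ -2.5  12.7 -23.5] [-2.6 12.6 24.1]
bar top near edge corners [-43.  -33.7  -5.2] [-43.  -33.7   5.7] bar side [-27.9 -33.7  -7.3] [-27.9 -33.7   7.9]
[-42.8 -33.7   0.4] [ 25.4 -33.8   0.5]
-2 [274.60895352 201.56742349] [274.31251045 255.81960864] [274.29605372 386.63106936]
0 [274.60770848 204.69808541] [274.31183892 261.157457  ] [274.29554439 390.67969712]
2 [274.60647074 207.81039933] [274.31117445 266.43923429] [274.29503971 394.69124883]
```

Run:
```python
from h import *
M=toolR(); s=sense(); print((M.T@(np.array([526.3,-136.8,105])-s['eef_pos'])-np.array([-1.3,78,.35])).round(2))
```

```text
[-48.05  43.69   0.19]
```

```bash
python3 -m handwheel '[{"grip":0,"tx":-8,"ty":0,"tz":0,"wx":0,"wy":0,"wz":0},{"grip":0,"tx":-15,"ty":0,"tz":0.1,"wx":0,"wy":0,"wz":0},{"grip":0,"tx":-15,"ty":0,"tz":0.1,"wx":0,"wy":0,"wz":0},{"grip":0,"tx":-10,"ty":5,"tz":0,"wx":0,"wy":0,"wz":0},{"grip":0,"tx":0,"ty":12,"tz":0,"wx":0,"wy":0,"wz":0},{"grip":0,"tx":0,"ty":12,"tz":0,"wx":0,"wy":0,"wz":0},{"grip":0,"tx":0,"ty":7,"tz":0,"wx":0,"wy":0,"wz":0},{"grip":0,"tx":0,"ty":0,"tz":0,"wx":0,"wy":0,"wz":0},{"grip":0,"tx":0,"ty":0,"tz":0,"wx":0,"wy":0,"wz":0}]'
python3 - <<'E'
from h import *
M=toolR(); s=sense(); print((M.T@(np.array([526.3,-136.8,105])-s['eef_pos'])-np.array([-1.3,78,.35])).round(2)); delta([0,0,0],-1.1+np.pi/2)
cap('wrist','w7.png')
d=cap('scene','s7.png'); im=d['pixels'][:,:,::-1]
cv2.imwrite('pics/z7.png',cv2.resize(im[150:300,160:320],(800,600)[:2],interpolation=cv2.INTER_CUBIC))
E
```

```text
time_s: 6.62
eef_pos: [527.0, -137.9, 191.4]
ee_rot: [-0.591, 0.591, -0.389, 0.389]
force: [0.2, 0.3, -3.7]
grip_width: 0.176
[ 0.04  8.41 -0.58]
pos [ 527.  -137.9  191.4] jaw 0.407 yaxis [-3.e-04  1.e-04 -1.e+00] shift [-335.   191.6 -429.5] wy -0.064 q6 -0.878 t 6.6167 F [ 0.2  0.3 -3.7] g 15.0
```

View pics/w7.png

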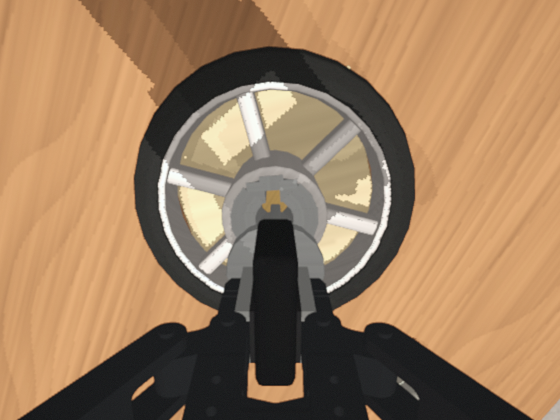

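View pics/z7.png

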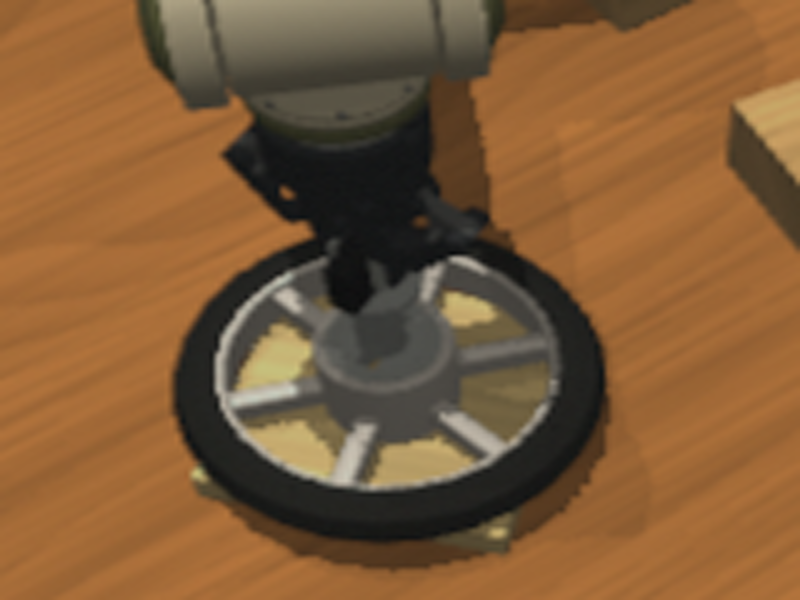

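The nose hangs just over the bore and looks well centred. I'll lower it about 9 mm into the bore before turning.

```bash
python3 -m handwheel '[{"grip":0,"tx":0,"ty":3,"tz":-0.5,"wx":0,"wy":0,"wz":0},{"grip":0,"tx":0,"ty":3,"tz":0,"wx":0,"wy":0,"wz":0},{"grip":0,"tx":0,"ty":3,"tz":0,"wx":0,"wy":0,"wz":0},{"grip":0,"tx":0,"ty":3,"tz":0,"wx":0,"wy":0,"wz":0},{"grip":0,"tx":0,"ty":3,"tz":0,"wx":0,"wy":0,"wz":0},{"grip":0,"tx":0,"ty":2,"tz":0,"wx":0,"wy":0,"wz":0},{"grip":0,"tx":0,"ty":0,"tz":0,"wx":0,"wy":0,"wz":0}]'
python3 - <<'E'
from h import *
M=toolR(); s=sense(); print((M.T@(np.array([526.3,-136.8,105])-s['eef_pos'])-np.array([-1.3,78,.35])).round(2)); delta([0,0,0],-1.1+np.pi/2); print(s['wrist_torque'])
E
```

```text
time_s: 7.3
eef_pos: [526.5, -138.1, 173.7]
ee_rot: [-0.591, 0.591, -0.389, 0.389]
force: [0.5, 0.3, -3.9]
grip_width: 0.175
[ 0.09 -9.25  0.03]
pos [ 526.5 -138.1  173.7] jaw 0.406 yaxis [-8.e-04  4.e-04 -1.e+00] shift [-334.7  174.2 -429. ] wy -0.065 q6 -0.878 t 7.3 F [ 0.5  0.3 -3.9] g 14.9
[ 0.00735226 -0.01168179 -0.00110064]
```

The nose is in with no side force. Now I'll turn to the keyway angle and take a picture.

```bash
python3 -m handwheel '[{"grip":0,"tx":0,"ty":0,"tz":0,"wx":0,"wy":-0.035,"wz":0},{"grip":0,"tx":0,"ty":0,"tz":0,"wx":0,"wy":-0.03,"wz":0},{"grip":0,"tx":0,"ty":0,"tz":0,"wx":0,"wy":0,"wz":0},{"grip":0,"tx":0,"ty":0,"tz":0,"wx":0,"wy":0,"wz":0}]'
python3 - <<'E'
from h import *
M=toolR(); s=sense(); print((M.T@(np.array([526.3,-136.8,105])-s['eef_pos'])-np.array([-1.3,78,.35])).round(2)); delta([0,0,0],-1.1+np.pi/2)
d=cap('wrist','w8.png'); im=d['pixels'][:,:,::-1]
cv2.imwrite('pics/z8.png',cv2.resize(im[160:260,210:340],(780,600),interpolation=cv2.INTER_CUBIC))
E
```

```text
time_s: 7.63
eef_pos: [526.7, -138.2, 174.4]
ee_rot: [-0.603, 0.603, -0.37, 0.37]
force: [-0.9, 0.6, -3.8]
grip_width: 0.174
[-0.18 -8.6  -0.08]
pos [ 526.7 -138.2  174.4] jaw 0.47 yaxis [ 2.e-04 -1.e-04 -1.e+00] shift [-361.9  174.3 -407. ] wy -0.001 q6 -0.942 t 7.6333 F [-0.9  0.6 -3.8] g 14.8
```

View pics/z8.png

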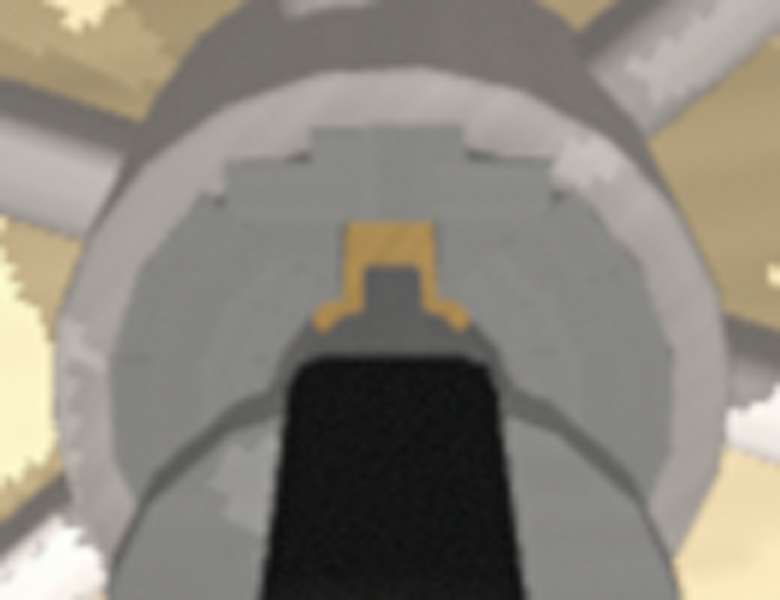

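The key sits squarely in the middle of the keyway, with even gaps either side at columns 345–365 and 420–437. I'll lower it in steps.

```bash
python3 -m handwheel '[{"grip":0,"tx":0,"ty":3,"tz":0,"wx":0,"wy":0,"wz":0},{"grip":0,"tx":0,"ty":3,"tz":0,"wx":0,"wy":0,"wz":0},{"grip":0,"tx":0,"ty":3,"tz":0,"wx":0,"wy":0,"wz":0},{"grip":0,"tx":0,"ty":0,"tz":0,"wx":0,"wy":0,"wz":0}]'  100
python3 -m handwheel '[{"grip":0,"tx":0,"ty":4,"tz":0,"wx":0,"wy":0,"wz":0},{"grip":0,"tx":0,"ty":4,"tz":0,"wx":0,"wy":0,"wz":0},{"grip":0,"tx":0,"ty":4,"tz":0,"wx":0,"wy":0,"wz":0},{"grip":0,"tx":0,"ty":0,"tz":0,"wx":0,"wy":0,"wz":0}]'
python3 - <<'E'
from h import *
M=toolR(); s=sense(); print((M.T@(np.array([526.3,-136.8,105])-s['eef_pos'])-np.array([-1.3,78,.35])).round(2)); delta([0,0,0],-1.1+np.pi/2); print(s['wrist_torque'])
E
```

```text
time_s: 8.02
eef_pos: [526.3, -138.0, 164.4]
ee_rot: [-0.603, 0.603, -0.37, 0.369]
force: [-0.1, 0.1, -4.1]
grip_width: 0.172
time_s: 8.35
eef_pos: [526.3, -138.0, 152.2]
ee_rot: [-0.603, 0.603, -0.37, 0.369]
force: [0.4, 0.6, -4.0]
grip_width: 0.173
[  0.33 -30.76   0.27]
pos [ 526.3 -138.   152.2] jaw 0.471 yaxis [-1.5e-03  8.0e-04 -1.0e+00] shift [-361.5  153.1 -406.2] wy 0.0 q6 -0.943 t 8.35 F [ 0.4  0.6 -4. ] g 14.8
[ 0.03234819 -0.02832207  0.01546006]
```

The keys are in: the nose is 31 mm deep with no contact force. On to the plunger.

```bash
python3 -m handwheel '[{"grip":0,"tx":0,"ty":4,"tz":0,"wx":0,"wy":0,"wz":0},{"grip":0,"tx":0,"ty":4,"tz":0,"wx":0,"wy":0,"wz":0},{"grip":0,"tx":0,"ty":4,"tz":0,"wx":0,"wy":0,"wz":0},{"grip":0,"tx":0,"ty":3,"tz":0,"wx":0,"wy":0,"wz":0},{"grip":0,"tx":0,"ty":3,"tz":0,"wx":0,"wy":0,"wz":0},{"grip":0,"tx":0,"ty":0,"tz":0,"wx":0,"wy":0,"wz":0}]'
python3 -m handwheel '[{"grip":0,"tx":0,"ty":3,"tz":0,"wx":0,"wy":0,"wz":0},{"grip":0,"tx":0,"ty":2,"tz":0,"wx":0,"wy":0,"wz":0},{"grip":0,"tx":0,"ty":2,"tz":0,"wx":0,"wy":0,"wz":0},{"grip":0,"tx":0,"ty":0,"tz":0,"wx":0,"wy":0,"wz":0}]'
python3 - <<'E'
from h import *
M=toolR(); s=sense(); print((M.T@(np.array([526.3,-136.8,105])-s['eef_pos'])-np.array([-1.3,78,.35])).round(2)); delta([0,0,0],-1.1+np.pi/2); print(s['wrist_torque'])
E
```

```text
time_s: 8.85
eef_pos: [526.7, -138.2, 135.3]
ee_rot: [-0.603, 0.603, -0.37, 0.37]
force: [-1.8, -0.1, 2.9]
grip_width: 0.173
time_s: 9.18
eef_pos: [526.7, -138.2, 128.2]
ee_rot: [0.603, -0.603, 0.369, -0.37]
force: [-1.8, 0.0, 4.4]
grip_width: 0.173
[ -0.15 -54.76  -0.1 ]
pos [ 526.7 -138.2  128.2] jaw 0.471 yaxis [ 2.e-04 -1.e-04 -1.e+00] shift [-362.2  128.1 -406.7] wy 0.0 q6 -0.943 t 9.1833 F [-1.8  0.   4.4] g 14.7
[0.16364679 0.47741754 0.01632007]
```

```bash
python3 -m handwheel '[{"grip":0,"tx":0,"ty":2,"tz":0,"wx":0,"wy":0,"wz":0},{"grip":0,"tx":0,"ty":1.5,"tz":0,"wx":0,"wy":0,"wz":0},{"grip":0,"tx":0,"ty":0,"tz":0,"wx":0,"wy":0,"wz":0}]'
python3 -m handwheel '[{"grip":0,"tx":0,"ty":1,"tz":0,"wx":0,"wy":0,"wz":0},{"grip":0,"tx":0,"ty":0,"tz":0,"wx":0,"wy":0,"wz":0}]'
python3 -m handwheel '[{"grip":0,"tx":0,"ty":0.7,"tz":0,"wx":0,"wy":0,"wz":0},{"grip":0,"tx":0,"ty":0,"tz":0,"wx":0,"wy":0,"wz":0}]'
```

```text
time_s: 9.43
eef_pos: [526.8, -138.2, 124.9]
ee_rot: [0.603, -0.603, 0.369, -0.37]
force: [-2.3, 0.4, 6.1]
grip_width: 0.174
time_s: 9.6
eef_pos: [526.8, -138.3, 124.1]
ee_rot: [0.603, -0.603, 0.369, -0.37]
force: [-2.7, 1.2, 6.1]
grip_width: 0.171
time_s: 9.77
eef_pos: [526.8, -138.3, 123.5]
ee_rot: [0.603, -0.603, 0.369, -0.37]
force: [-3.1, 1.1, 6.2]
grip_width: 0.169
```

```bash
python3 -m handwheel '[{"grip":0,"tx":0,"ty":0.7,"tz":0,"wx":0,"wy":0,"wz":0},{"grip":0,"tx":0,"ty":0,"tz":0,"wx":0,"wy":0,"wz":0}]'
python3 -m handwheel '[{"grip":0,"tx":0,"ty":0.7,"tz":0,"wx":0,"wy":0,"wz":0},{"grip":0,"tx":0,"ty":0,"tz":0,"wx":0,"wy":0,"wz":0}]'
python3 - <<'E'
from h import *
s=sense();print(s['wrist_torque'],toolR()[:,1])
d=cap('wrist','w9.png'); im=d['pixels'][:,:,::-1]
cv2.imwrite('pics/z9.png',cv2.resize(im[160:310,180:380],(800,600),interpolation=cv2.INTER_CUBIC))
d=cap('scene','s9.png'); im=d['pixels'][:,:,::-1]
cv2.imwrite('pics/z9s.png',cv2.resize(im[190:290,180:300],(720,600),interpolation=cv2.INTER_CUBIC))
E
```

```text
time_s: 9.93
eef_pos: [526.8, -138.3, 123.0]
ee_rot: [-0.603, 0.603, -0.369, 0.37]
force: [-2.3, 1.7, 7.9]
grip_width: 0.171
time_s: 10.1
eef_pos: [526.8, -138.3, 123.0]
ee_rot: [-0.603, 0.603, -0.369, 0.37]
force: [-5.6, 1.9, 13.7]
grip_width: 0.172
[0.43092752 1.13323263 0.03509488] [ 8.70850649e-04 -6.66982933e-04 -9.99999398e-01]
```

View pics/z9.png

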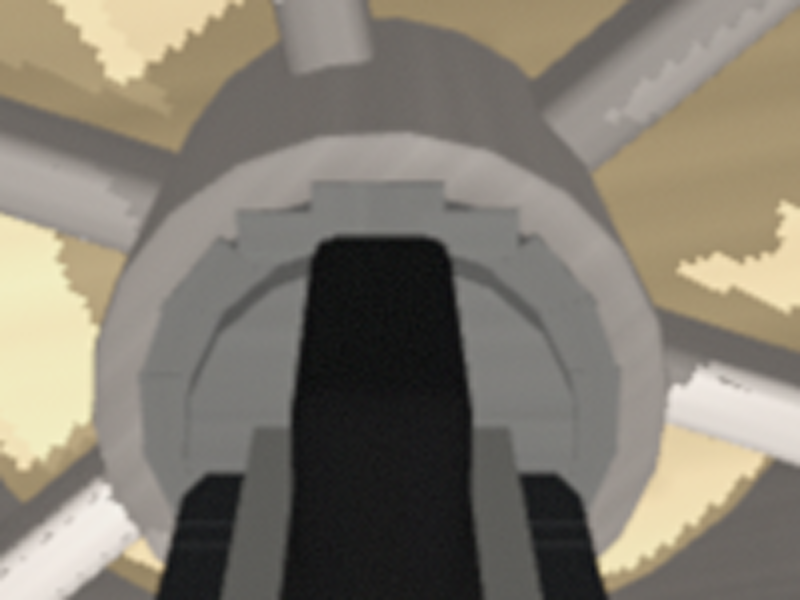

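View pics/z9s.png

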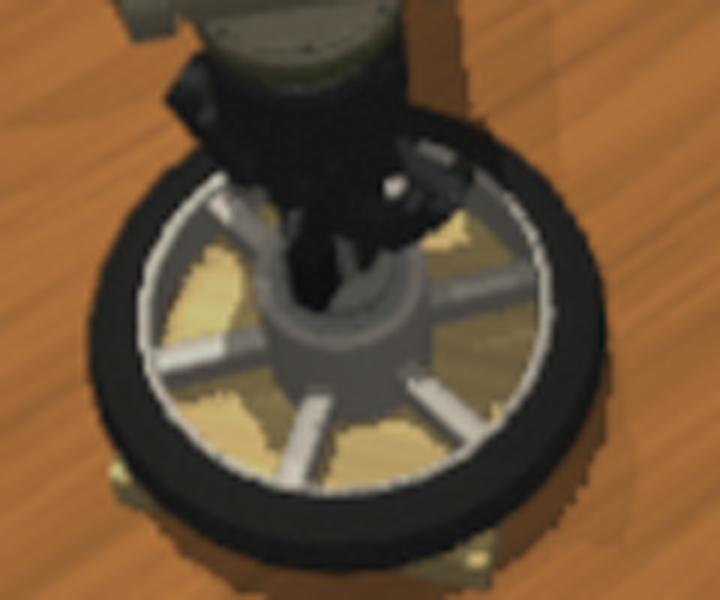

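The TCP stopped at z = 123.0, which is 18 mm above the hub face, the same offset as on the rack (93 over 75). The force jumped, and the collar lies on the hub. I'll add a little push for margin and check that it holds.

```bash
python3 -m handwheel '[{"grip":0,"tx":0,"ty":0.6,"tz":0,"wx":0,"wy":0,"wz":0},{"grip":0,"tx":0,"ty":0,"tz":0,"wx":0,"wy":0,"wz":0},{"grip":0,"tx":0,"ty":0,"tz":0,"wx":0,"wy":0,"wz":0}]'
python3 -m handwheel '[{"grip":0,"tx":0,"ty":0,"tz":0,"wx":0,"wy":0,"wz":0},{"grip":0,"tx":0,"ty":0,"tz":0,"wx":0,"wy":0,"wz":0},{"grip":0,"tx":0,"ty":0,"tz":0,"wx":0,"wy":0,"wz":0},{"grip":0,"tx":0,"ty":0,"tz":0,"wx":0,"wy":0,"wz":0},{"grip":0,"tx":0,"ty":0,"tz":0,"wx":0,"wy":0,"wz":0},{"grip":0,"tx":0,"ty":0,"tz":0,"wx":0,"wy":0,"wz":0},{"grip":0,"tx":0,"ty":0,"tz":0,"wx":0,"wy":0,"wz":0},{"grip":0,"tx":0,"ty":0,"tz":0,"wx":0,"wy":0,"wz":0}]'
python3 - <<'E'
from h import *
d=cap('wrist','w10.png'); im=d['pixels'][:,:,::-1]
o=ld('w9.png')['pixels'][:,:,::-1]
z=lambda i:cv2.resize(i[200:290,215:335],(400,300),interpolation=cv2.INTER_CUBIC)
cv2.imwrite('pics/z10.png',np.hstack([z(o),z(im)]))
cap('top','t10.png')
E
```

```text
time_s: 10.45
eef_pos: [526.9, -138.3, 122.9]
ee_rot: [-0.603, 0.603, -0.369, 0.37]
force: [-8.3, 2.3, 18.1]
grip_width: 0.176
time_s: 11.12
eef_pos: [526.9, -138.3, 122.9]
ee_rot: [-0.603, 0.603, -0.369, 0.37]
force: [-7.2, 2.2, 18.9]
grip_width: 0.175
```

View pics/z10.png

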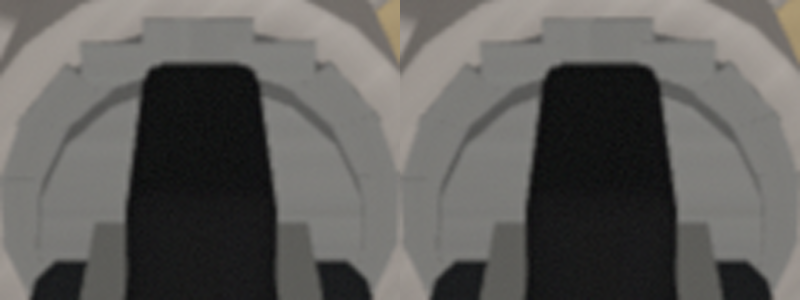

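View pics/t10.png

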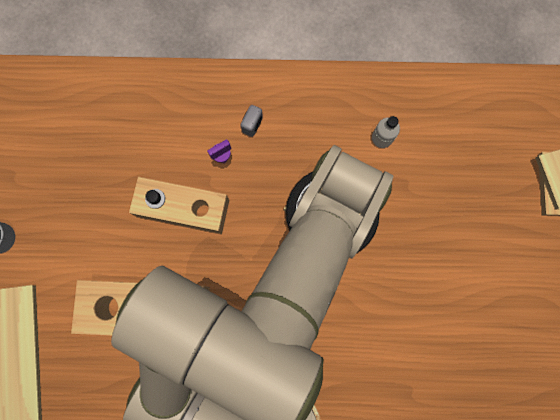

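The two hub close-ups match: the collar is seated and hasn't moved. The top view shows the pin (154,198), tape (251,120) and bottle (385,130) where they started. Handing in.

```bash
python3 -c "
from rig import ctrl
print(ctrl.finish_job())"
```

```text
the job is handed in; nothing more can be done
None
```

The keyed axle is home in the wheel hub, and the arm is still gripping it and holding it down. I took it from the smaller rack, put its nose about 9 mm into the bore, turned it about 0.065 rad to the keyways, and pushed it down against the spring. I handed in at about 11 s of the 51 s allowed.

**Last checks:**
- **Collar seated:** the arm stopped with the fingertips at z = 122.9 mm. That is 18 mm above the hub face, the same offset as when the collar rested on the rack, so the axle did not slip in the grip. Pushing further raised the force but not the depth.
- **Holding:** the wrist force stayed steady at about 19 N upward, or about 23 N above the free-hanging reading. Position and grip opening did not change over the last 0.7 s of waiting, and the wrist pictures before and after match.
- **Bystanders:** the top view shows the pin, tape measure and bottle where they started.

**What disagreed or failed:**
- **Keyway angle:** the distant cameras put it at about -1.16 to -1.17 rad and the close wrist view at -1.10. I used the wrist view, and the keys went in without resistance.
- **Side force:** a force of about 7 N remains on the wrist. I left it, as it is well below the limits.
- **Refused moves:** my first two move commands were refused for missing values, and nothing moved.

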